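# Fetch the tin from under the riser with the reacher

### The arm

A 6-joint arm with a two-finger parallel gripper is mounted at the origin on a cart in front of the work surface, level with it; the furniture and walls round the work are solid. World frame = base frame: x ahead of the robot, y to its left, z up, the work surface at z = 0. Lengths are in m, angles in rad, forces in N, time in s.
With the tool pointing down it reaches from about 0.35 to 1 m from the base axis. Payload 7.1 kg.
Tool frame: the origin (TCP) lies on the centre line of the jaws, within the pads' length; the fingertips stand 11 mm ahead of it and the grasp point (between the pads) lies 8 mm behind it; z points along the fingers, x is the direction in which the jaws open and shut, and the axes are right-handed (so a half turn about z gives the same grasp; the last joint's range is limited). The gripper opens to 85 mm and grips with 20 to 120 N. Pads are 22 mm wide; open, the fingers measure 114 mm over their backs; the gripper's body (76 mm by 85 mm) begins 54 mm behind the grasp point. The pads swing forward as they close: fully open they stand 13 mm farther back than shut.
Start: joints at [-1.335, 0.423, 1.63, -0, 1.089, -0.019], TCP at [0.158, -0.605, 0.219] pointing down, gripper open.
Joint ranges: [-3, 3], [-0.9, 2.11], [0.09, 2.58], [-1.31, 4.45], [0.11, 2.69], [-2.54, 2.54]. Speed limits (rad/s): [2.39, 2.39, 3.01, 3.14, 3.14, 3.14].

### API

Orientations are given as a rotation vector (axis times angle).
In Python, from cell import * gives the robot as it stands. The module is installed in compiled form; this text tells all that it offers.
- The arm moves only by the shell command python3 -m handwheel 'ROWS' [FORCE]. ROWS is JSON, one flat list of numbers, 5 for each row, row after row: the finger opening in cm, from 0 to 8.54, then the shift along the tool's x, y, z in cm, then the turn about the tool's z in degrees. A call has 1 to 5 rows; each row shifts and turns the commanded pose from where the row before left it, along the tool's axes as they then stand; what a row does not reach is not made up. A row lasts 1/12 s, in which the tool goes at most 41.7 mm and 7.16 degrees, less where a joint would pass 70% of its speed; a pose out of reach is approached as far as the arm can. A call with a gripper value outside its range is refused whole. The fingers move at their own pace and stop on an object; FORCE is the grip in N (left out, the last holds). Time passes only in rows, so rows that do not move let the fingers close. It gives the time, the measured TCP pose, the force and the opening at its end, in the units of the state.
- sense(): the state, without advancing time (a new reading comes with each control period).
- grab_frame(name): name is "scene" or "top" or "wrist"; returns (picture, depth): 400x640x3 uint8, blue, green, red; 400x640 float32, m along the optical axis (not along the pixel's ray), 0 where there is no reading.
- camera_model(name): a dict with "intrinsics" (3x3 intrinsics, pixels), "T" (4x4, takes a point from camera to world coordinates); the wrist camera has in their place "mount" (4x4, takes a point from camera to tool coordinates, whose origin is the TCP and whose axes are the tool frame's). Camera axes: x right, y down, z forward; pixel columns grow to the right and rows downward; lengths in m; the calibration is good to about 2 mm. A picture is of the moment at which its call begins: read the wrist's pose just before it. camera_model takes no time and is no camera call.
- sign_off(): hands the job in, once; it reports no verdict.
The state is a dict: "time_s": time; "q": joint angles; "joint_velocities": joint speeds; "joint_torque": joint torques, N m; "tool_pos": TCP position; "ee_rot": TCP orientation; "wrist_force": force on the tool from outside, world axes, zero at the start; "torque": the same for the moment, N m; "opening": finger opening in m.
Only numpy, scipy, OpenCV 4.12 (cv2) and the standard library are available. Lean on these libraries where they do the work, as an engineer would, in place of code of your own. Each camera call takes 0.05 s, during which the arm holds its last target. There are 200 camera calls.

### The job

The flat round tin has slid under the low wooden riser, where a hand cannot get at it. Hold the reacher by its upright grip and trigger, bring its open jaws around the tin, squeeze the trigger to close them on it, and draw the tin out on the table until it is completely clear in front of the riser. Then let go of the reacher, leaving it standing on its foot and the tin lying flat; do not touch the tin with the gripper or arm itself.

Things in the scene. Friction and masses are not known exactly. Their poses are not given: they have to be found in the camera images.
- reacher: Pick-up tool on a slippery black foot (110x70x10 mm). Origin: table level, mid foot; x along the shaft to the jaws, z up. Grey upright grip, rear face x=-31, top z=78, and parallel dark trigger plate, front face x=+31, 26 mm wide, z 27-75. Pinch both along x at z 45-60: 62 mm released, 42 squeezed. Pinched 3-4 mm (58-59) it slides and turns on the table with jaws wide open. 0.18 kg.
- reacher_trigger (a joint): Trigger travel towards the grip in m: 0 released, 0.020 squeezed home; its spring (9 to 12 N) returns it. Both jaws swing in with it, 2 to 3 mm each per mm. They meet the tin at about 14 mm; the stop takes about 18 N, and springs keep the tin from being crushed. Letting go reopens the jaws. The grip is fixed: a centred squeeze shifts the tool 10 mm forward.
- reacher_jaws (a point): Middle between the jaws, 180 mm ahead of the reacher's origin on its x axis, 16 mm above the table: a thing's centre belongs here (within 10 mm) before squeezing. The two dark jaws lie level, 8 to 24 mm up; open, they leave 110 mm between the rubber pads and 108 mm between the hooked tips (216 mm ahead of the origin), 142 mm over the outside; pinched 4 mm: 96, 84 and 124. Shaft 14 mm thick.
- crimp_tin: The item to fetch: flat round closed tin with a lid, 59 mm across, 26 mm high, about 60 g, lying flat under the riser. Origin: centre of its underside. A label roll of nearly its size, with a hole through the middle, and a small beaker stand there too, about 140 mm apart and not wanted; any of the three may be left, middle or right.
- riser: Fixed plywood riser: 180 mm deep (x), 560 wide (y), board 95 to 110 mm above the table, open in front, closed at sides and back. Origin: table level, mid footprint, x into the gap, away from the robot: front edge at x = -90. Bottles and a warmer on it reach 212 mm up, 45 mm or more behind that edge. (Elsewhere: a 390 mm bench press stands right of the robot, world x 0.25-0.43, y below -0.55.)

How it is judged:
By the outcome, as a careful person would: the job done as asked, in the order asked, and still so for the second after the job is handed in, with the robot touching nothing.
It also fails if it takes over 42 s, if anything falls off the work surface, if the arm or the gripper's body presses on something with over 40 N, if the wrist force passes 120 N, or if a joint passes its speed limit or range.

## Working session

There is one attempt and no reset: what is moved stays moved. The work goes in short steps, Python scripts to look and compute and a shell command to move; the robot and the scene stay as the last step left them, time stands still between calls to the robot, and variables do not carry over. Pictures are saved under pics/ and viewed, about 8 in all and at most 12, crops included, and the job is handed in when it is done.

```bash
mkdir -p pics; cat > h.py <<'E'
from cell import *
import numpy as np, cv2
from scipy.spatial.transform import Rotation as R
def model(n):
    m=camera_model(n); K=np.array(m["intrinsics"])
    if "T" in m: return K,np.array(m["T"])
    s=sense(); T=np.eye(4); T[:3,:3]=R.from_rotvec(s["ee_rot"]).as_matrix(); T[:3,3]=s["tool_pos"]
    return K,T@np.array(m["mount"])
def ray(K,T,uv,z):
    uv=np.atleast_2d(np.array(uv,float)); d=np.c_[uv,np.ones(len(uv))]@np.linalg.inv(K).T@T[:3,:3].T
    o=T[:3,3]; return o+d*((z-o[2])/d[:,2])[:,None]
def cloud(K,T,dep):
    v,u=np.indices(dep.shape); p=np.stack([u,v,np.ones_like(u)],-1)*dep[...,None]
    return p@np.linalg.inv(K).T@T[:3,:3].T+T[:3,3]
def proj(K,T,p):
    p=np.atleast_2d(p); c=(p-T[:3,3])@T[:3,:3]; q=c@K.T; return q[:,:2]/q[:,2:]
E
python3 - <<'E'
from h import *
for n in("scene","top"):
    K,T=model(n); im,d=grab_frame(n); cv2.imwrite(f"pics/{n}0.png",im); np.savez(f"{n}0.npz",im=im,d=d,K=K,T=T); print(n,T[:3,3],T[:3,2],K[0,0])
s=sense();print(s["ee_rot"],s["opening"],s["time_s"])
E
```

```text
scene [0.12717892 0.41490173 0.68136556] [ 0.54921994 -0.44741587 -0.70581619] 429.3446471090873
top [0.53026062 0.02211933 0.89186533] [ 0.11302997 -0.02305448 -0.99332407] 388.5450501385376
[-2.48502514e+00  1.92066441e+00  1.65692168e-03] 0.08566328882314961 0.1
```

View pics/scene0.png

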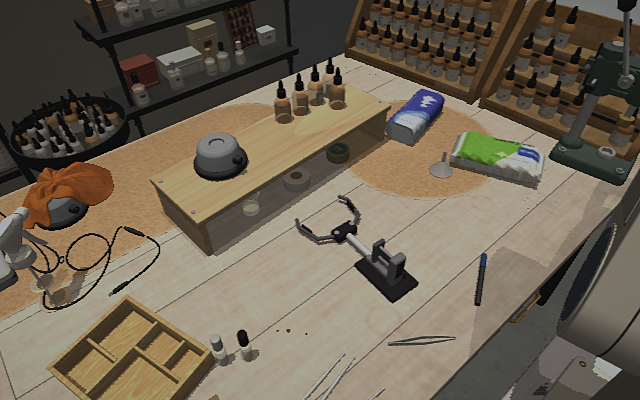

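View pics/top0.png

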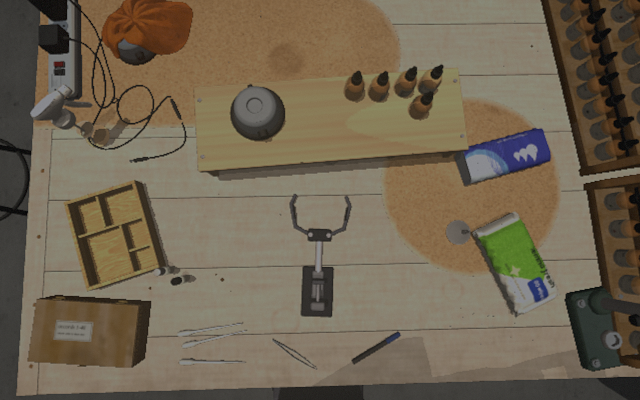

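The scene view shows the reacher (foot about (388,278)) and three things under the riser: the beaker at about (250,207), a pale round thing at (297,180) and a dark one at (338,153). I'll enlarge those and measure.

```bash
python3 - <<'E'
from h import *
a=np.load("scene0.npz"); im=a["im"]; c=im[120:230,220:380]; cv2.imwrite("pics/crop0.png",cv2.resize(np.clip(c*1.6,0,255).astype(np.uint8),None,fx=5,fy=5,interpolation=3))
P=cloud(a["K"],a["T"],a["d"])
for (u,v) in [(250,207),(297,176),(297,182),(338,148),(338,154),(338,160)]: print((u,v),P[v,u].round(3),im[v,u], ray(a["K"],a["T"],(u,v),.026).round(3))
b=np.load("top0.npz");K,T=b["K"],b["T"];Q=cloud(K,T,b["d"]);im=b["im"]
# riser front edge: board corners
m=(abs(Q[...,2]-.11)<.006)&(Q[...,0]>.5); m=cv2.morphologyEx(m.astype(np.uint8),cv2.MORPH_OPEN,np.ones((5,5)))
n,l,st,_=cv2.connectedComponentsWithStats(m); i=1+st[1:,4].argmax(); pts=Q[l==i][:,:2].astype(np.float32)
r=cv2.minAreaRect(pts);print("riser",r,cv2.boxPoints(r).round(3).tolist())
# foot: dark region
roi=np.zeros(im.shape[:2],bool);roi[180:330,270:365]=1
dk=(im.max(2)<75)&roi&(b["d"]>0)
z=Q[...,2]; foot=dk&(z<.02); n,l,st,_=cv2.connectedComponentsWithStats(foot.astype(np.uint8));
for i in range(1,n):
  if st[i,4]>30: print(st[i])
h=roi&(z>.065)&(z<.09); p=Q[h]; print("high",h.sum(),p.mean(0)); r=cv2.minAreaRect(p[:,:2].astype(np.float32));print(r)
fm=((im.max(2)<90)&roi); fm[:264]=0; u=cv2.findContours(fm.astype(np.uint8),0,2)[0]; u=max(u,key=cv2.contourArea).reshape(-1,2)
w=ray(K,T,u,.01); r=cv2.minAreaRect(w[:,:2].astype(np.float32));print("foot",r)
jm=((im.max(2)<110)&roi); jm[250:]=0; v,uu=np.nonzero(jm); w=ray(K,T,np.c_[uu,v],.02)
print("jaw y range",w[:,1].min(),w[:,1].max(),w[:,0].max())
sh=roi&(z>.018)&(z<.06); 
for x0 in np.arange(.4,.66,.02):
  k=jm&0; 
cv2.imwrite("pics/crop1.png",cv2.resize(np.clip(im[180:330,250:390]*1.5,0,255).astype(np.uint8),None,fx=4,fy=4,interpolation=3))
E
```

```text
(250, 207) [0.722 0.115 0.034] [107 129 133] [[0.729 0.111 0.026]]
(297, 176) [ 0.754 -0.037  0.013] [28 43 55] [[ 0.742 -0.029  0.026]]
(297, 182) [ 0.722 -0.013  0.029] [75 84 90] [[ 0.725 -0.016  0.026]]
(338, 148) [ 0.755 -0.169  0.029] [36 46 42] [[ 0.757 -0.171  0.026]]
(338, 154) [ 0.736 -0.152  0.029] [32 42 34] [[ 0.739 -0.155  0.026]]
(338, 160) [ 0.735 -0.152  0.012] [29 41 46] [[ 0.722 -0.139  0.026]]
riser ((0.7883151769638062, -0.02529767155647278), (0.18047936260700226, 0.55971759557724), 3.730494737625122) [[0.6800000071525574, 0.24799999594688416], [0.7160000205039978, -0.3100000023841858], [0.8970000147819519, -0.29899999499320984], [0.8600000143051147, 0.25999999046325684]]
[ 301  266   33   51 1001]
high 238 [0.41987007 0.00913461 0.07462173]
((0.42474937438964844, 0.009197890758514404), (0.028811462223529816, 0.0607975497841835), 88.92147064208984)
foot ((0.4266631305217743, 0.008079318329691887), (0.06863754987716675, 0.11189678311347961), 86.75753021240234)
jaw y range -0.09619784574820867 0.10967831101286588 0.642375655985866
```

View pics/crop0.png

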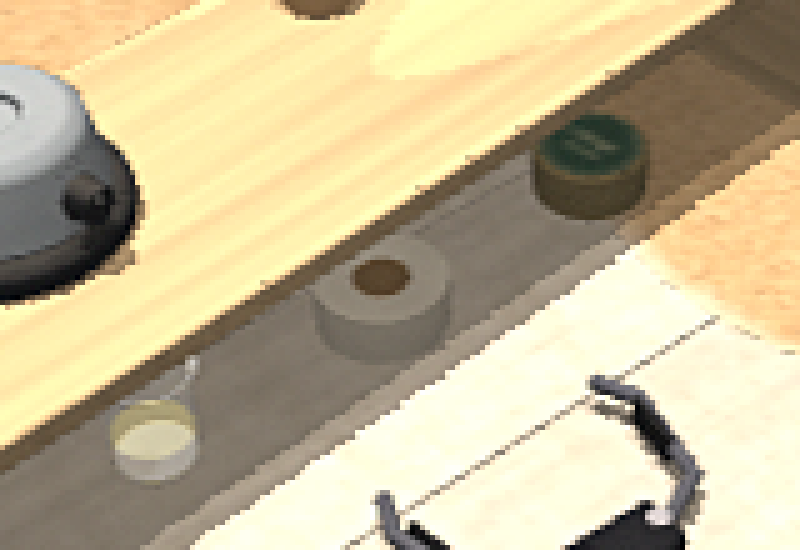

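View pics/crop1.png

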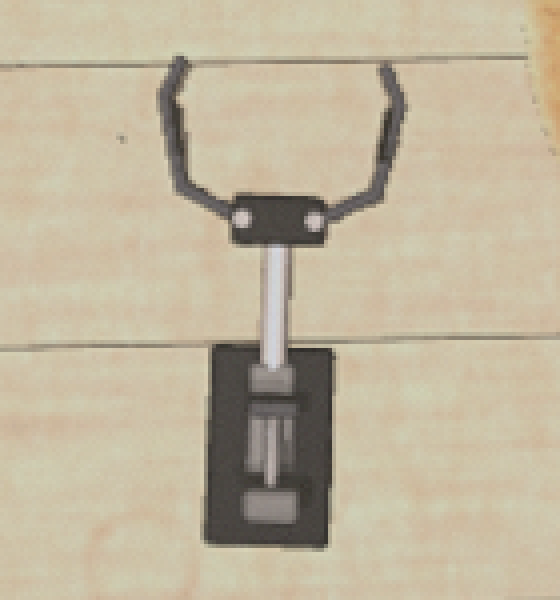

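The tin is the dark green lidded one on the right (crop (590,143), i.e. pixel (338,148.6)). The holed roll is in the middle and the beaker on the left. Next I check the reacher's height profile for finger room and work out the first move.

```bash
cat >> h.py <<'E'
def go(x,y,z,yaw):  # yaw of reacher axis, deg; report tool-frame shift (cm) and turn
    s=sense(); M=R.from_rotvec(s["ee_rot"]).as_matrix(); d=M.T@(np.array([x,y,z])-s["tool_pos"])
    ty=np.degrees(np.arctan2(M[1,0],M[0,0])); t=-((yaw-ty+90)%180-90)
    print("tool x yaw",round(ty,2),"zdir",M[:,2].round(3),"shift cm",(d*100).round(2),"turn",round(t,2),"pos",np.round(s["tool_pos"],4),"op",round(s["opening"],4),"t",s["time_s"],"F",np.round(s["wrist_force"],1),"q6",round(s["q"][5],2))
E
python3 - <<'E'
from h import *
b=np.load("top0.npz");K,T=b["K"],b["T"];Q=cloud(K,T,b["d"])
o=np.array([.4267,.008]);a=np.radians(-3.24);c,s=np.cos(a),np.sin(a)
L=(Q[...,:2]-o)@np.array([[c,-s],[s,c]])
for x in range(-60,130,6):
    k=(abs(L[...,0]*1e3-x)<3)&(abs(L[...,1])<.012); k2=(abs(L[...,0]*1e3-x)<3)&(abs(L[...,1])<.05)&(Q[...,2]>.04)
    print(x,(np.percentile(Q[k][:,2],[10,50,90])*1e3).round(), (L[k2][:,1].min()*1e3).round() if k2.any() else "",(L[k2][:,1].max()*1e3).round() if k2.any() else "")
# jaws: independent yaw check
k=(Q[...,2]>.012)&(Q[...,2]<.04)&(L[...,0]>.15)&(L[...,0]<.225)&(abs(L[...,1])<.09)
l=L[k]; print("jaw left/right",np.median(l[l[:,1]>0],0),np.median(l[l[:,1]<0],0),l[:,0].max())
go(.4267,.008,.2,-3.24)
E
```

```text
-60 [-2.  0.  2.]  
-54 [ 9. 10. 12.]  
-48 [ 9. 11. 14.]  
-42 [10. 11. 11.]  Traceback (most recent call last):
  File "<stdin>", line 7, in <module>
    return _quantile_unchecked(
        a, q, axis, out, overwrite_input, method, keepdims, weights)
    return _ureduce(a,
                    func=_quantile_ureduce_func,
    ...<5 lines>...
                    overwrite_input=overwrite_input,
                    method=method)
    r = func(a, **kwargs)
    result = _quantile(arr,
                       quantiles=q,
    ...<2 lines>...
                       out=out,
                       weights=wgt)
    slices_having_nans = np.isnan(arr[-1, ...])
                                  ~~~^^^^^^^^^
IndexError: index -1 is out of bounds for axis 0 with size 0
```

```bash
python3 - <<'E'
from h import *
b=np.load("top0.npz");K,T=b["K"],b["T"];Q=cloud(K,T,b["d"])
o=np.array([.4267,.008]);a=np.radians(-3.24);c,s=np.cos(a),np.sin(a)
L=(Q[...,:2]-o)@np.array([[c,-s],[s,c]])
for x in range(-36,90,5):
    k=(abs(L[...,0]*1e3-x)<3)&(abs(L[...,1])<.02); h=k&(Q[...,2]>.02)
    if h.any(): print(x,(np.percentile(Q[h][:,2],[10,50,90])*1e3).round(),(L[h][:,1].min()*1e3).round(),(L[h][:,1].max()*1e3).round(),end=" | ")
k=(Q[...,2]>.012)&(Q[...,2]<.04)&(L[...,0]>.15)&(L[...,0]<.225)&(abs(L[...,1])<.09)
l=L[k]; print("\njaw left/right",np.median(l[l[:,1]>0],0),np.median(l[l[:,1]<0],0),l[:,0].max())
go(.4267,.008,.2,-3.24)
E
```

```text
-31 [75. 78. 80.] -12.0 15.0 | -26 [76. 78. 80.] -14.0 15.0 | -21 [73. 78. 80.] -14.0 15.0 | -16 [25. 64. 77.] -12.0 15.0 | -11 [22. 24. 68.] -11.0 13.0 | -6 [22. 24. 68.] -11.0 13.0 | -1 [22. 24. 67.] -11.0 13.0 | 4 [21. 24. 68.] -11.0 13.0 | 9 [21. 25. 67.] -11.0 14.0 | 14 [22. 26. 68.] -10.0 14.0 | 19 [68. 74. 76.] -11.0 10.0 | 24 [74. 76. 77.] -12.0 12.0 | 29 [23. 52. 76.] -12.0 12.0 | 34 [21. 24. 25.] -10.0 12.0 | 39 [21. 23. 25.] -12.0 13.0 | 44 [21. 23. 25.] -12.0 13.0 | 49 [21. 21. 25.] -5.0 6.0 | 54 [21. 23. 25.] -5.0 7.0 | 59 [21. 22. 24.] -4.0 5.0 | 64 [21. 22. 24.] -4.0 7.0 | 69 [21. 22. 26.] -4.0 7.0 | 74 [21. 22. 23.] -4.0 7.0 | 79 [22. 23. 24.] -4.0 5.0 | 84 [22. 24. 25.] -4.0 5.0 | 89 [21. 23. 25.] -6.0 6.0 | 
jaw left/right [0.18050916 0.06199586] [ 0.18058343 -0.06061035] 0.21292216582452705
tool x yaw -75.4 zdir [-0.     0.001 -1.   ] shift cm [-52.47 -41.49   1.89] turn -72.16 pos [ 0.1574 -0.6043  0.2181] op 0.0857 t 0.1 F [ 0.1  0.6 -0.5] q6 -0.02
```

```bash
for i in 1 2 3; do :; done
python3 -m handwheel '[8.5,-3.2,-2.53,0.1,0, 8.5,-3.2,-2.53,0.1,0, 8.5,-3.2,-2.53,0.1,0, 8.5,-3.2,-2.53,0.1,0, 8.5,-3.2,-2.53,0.1,0]' 40
python3 -m handwheel '[8.5,-3.2,-2.53,0.1,0, 8.5,-3.2,-2.53,0.1,0, 8.5,-3.2,-2.53,0.1,0, 8.5,-3.2,-2.53,0.1,0, 8.5,-3.2,-2.53,0.1,0]' 
python3 -m handwheel '[8.5,-3.2,-2.53,0.1,0, 8.5,-3.2,-2.53,0.1,0, 8.5,-3.2,-2.53,0.1,0, 8.5,-3.2,-2.53,0.1,0, 8.5,-3.2,-2.53,0.1,0]' 
python3 -m handwheel '[8.5,0,0,0,-7, 8.5,0,0,0,-7, 8.5,0,0,0,-7, 8.5,0,0,0,-7, 8.5,0,0,0,-7]' 
python3 -m handwheel '[8.5,0,0,0,-7, 8.5,0,0,0,-7, 8.5,0,0,0,-7, 8.5,0,0,0,-7, 8.5,0,0,0,-7]' 
python3 -c "
from h import *
go(.4267,.008,.045,-3.24)"
```

```text
time_s: 0.52
tool_pos: [0.2398, -0.4161, 0.2134]
ee_rot: [-2.485, 1.922, 0.001]
wrist_force: [1.4, 0.2, -0.4]
opening: 0.0852
time_s: 0.93
tool_pos: [0.3218, -0.2295, 0.2087]
ee_rot: [-2.485, 1.922, 0.0]
wrist_force: [1.1, 0.3, 0.3]
opening: 0.0851
time_s: 1.35
tool_pos: [0.404, -0.0426, 0.2039]
ee_rot: [-2.486, 1.921, -0.0]
wrist_force: [0.7, -1.3, -0.1]
opening: 0.0852
time_s: 1.77
tool_pos: [0.4036, -0.0443, 0.2036]
ee_rot: [2.952, -1.075, -0.001]
wrist_force: [0.2, -0.4, 0.4]
opening: 0.0849
time_s: 2.18
tool_pos: [0.4035, -0.0446, 0.2036]
ee_rot: [-3.138, 0.138, 0.001]
wrist_force: [0.6, -0.0, 0.5]
opening: 0.0851
tool x yaw -5.05 zdir [-0.001  0.    -1.   ] shift cm [ 1.85 -5.44 15.86] turn -1.81 pos [ 0.4035 -0.0446  0.2036] op 0.0851 t 2.1833 F [ 0.6 -0.   0.5] q6 -0.05
```

```bash
python3 -m handwheel '[8.5,0.9,-2.7,0,0, 8.5,0.95,-2.74,0,-1.8, 8.5,0,0,2.5,0, 8.5,0,0,2.5,0, 8.5,0,0,0,0]' 
python3 - <<'E'
from h import *
go(.4267,.008,.045,-3.24)
K,T=model("wrist"); im,d=grab_frame("wrist"); cv2.imwrite("pics/w1.png",im)
Q=cloud(K,T,d); h=(Q[...,2]>.066)&(Q[...,2]<.085)&(abs(Q[...,1]-.008)<.03)&(abs(Q[...,0]-.4267)<.06)
p=Q[h]; print(h.sum(),p.min(0),p.max(0)); print(cv2.minAreaRect(p[:,:2].astype(np.float32)))
E
```

```text
time_s: 2.6
tool_pos: [0.4245, 0.0083, 0.1505]
ee_rot: [3.14, -0.097, -0.011]
wrist_force: [-1.2, 0.8, -0.2]
opening: 0.085
tool x yaw -3.54 zdir [-0.007  0.    -1.   ] shift cm [3.000e-01 1.000e-02 1.055e+01] turn -0.3 pos [0.4245 0.0083 0.1505] op 0.085 t 2.6 F [-1.2  0.8 -0.2] q6 0.05
1561 [ 0.3942916  -0.00753917  0.06600361] [0.45676712 0.02159756 0.07995857]
((0.4253663718700409, 0.005526742897927761), (0.028908761218190193, 0.06181584671139717), 85.59049224853516)
```

View pics/w1.png

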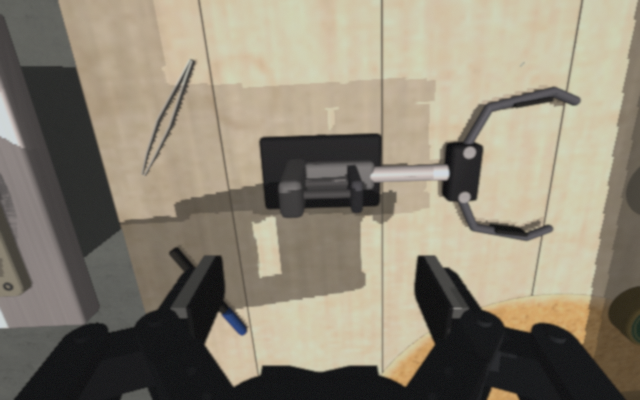

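The wrist view shows the reacher squarely between the fingers. The grip-to-trigger length measures 61.8 mm, centred at about (.425,.006), in agreement with the top view. Next I lower and pinch lightly.

```bash
python3 -m handwheel '[8.5,0.1,0.1,2.6,0, 8.5,0,0,2.6,0, 8.5,0,0,2.6,0, 8.5,0,0,2.0,0, 8.5,0,0,0.7,0]' 
python3 -m handwheel '[8.5,0,0,0,0, 7,0,0,0,0, 6.3,0,0,0,0, 5.85,0,0,0,0, 5.85,0,0,0,0]' 40
python3 -m handwheel '[5.85,0,0,0,0, 5.85,0,0,0,0]' 
python3 -c "
from h import *
go(.4267,.008,.045,-3.24)"
```

```text
time_s: 3.07
tool_pos: [0.4276, 0.0064, 0.0477]
ee_rot: [3.14, -0.1, -0.004]
wrist_force: [-0.3, 0.1, 1.1]
opening: 0.0851
time_s: 3.48
tool_pos: [0.4291, 0.0067, 0.0506]
ee_rot: [-3.14, 0.099, -0.004]
wrist_force: [-0.2, -2.7, 3.1]
opening: 0.0586
time_s: 3.65
tool_pos: [0.4299, 0.0067, 0.0505]
ee_rot: [-3.14, 0.099, -0.006]
wrist_force: [0.6, 0.3, 6.2]
opening: 0.0586
tool x yaw -3.6 zdir [ 0.004 -0.    -1.   ] shift cm [-0.33 -0.11  0.55] turn -0.36 pos [0.4299 0.0067 0.0505] op 0.0586 t 3.65 F [0.6 0.3 6.2] q6 0.05
```

```bash
python3 -m handwheel '[5.85,0,0,-0.4,-1, 5.85,0,0,0,-2, 5.85,0,0,0,-2, 5.85,0,0,0,-2, 5.85,0,0.3,0,-0.3]' 
python3 -m handwheel '[5.85,0.05,0.8,0,0, 5.85,0.05,1.3,0,0, 5.85,0.05,1.3,0,0, 5.85,0.05,1.3,0,0, 5.85,0.05,1.3,0,0]' 
python3 - <<'E'
from h import *
go(.45,-.19,.05,3.7)
im,d=grab_frame("scene"); cv2.imwrite("pics/s1.png",im[100:320,200:520])
E
```

```text
time_s: 4.07
tool_pos: [0.4286, 0.0039, 0.0535]
ee_rot: [-3.14, -0.105, -0.001]
wrist_force: [0.5, -8.1, -1.9]
opening: 0.0582
time_s: 4.48
tool_pos: [0.4349, -0.0571, 0.0531]
ee_rot: [3.14, 0.1, 0.0]
wrist_force: [-0.4, 6.9, -0.8]
opening: 0.0585
tool x yaw 3.66 zdir [ 0. -0. -1.] shift cm [ 0.66 13.36  0.31] turn -0.04 pos [ 0.4349 -0.0571  0.0531] op 0.0585 t 4.4833 F [-0.4  6.9 -0.8] q6 -0.22
```

View pics/s1.png

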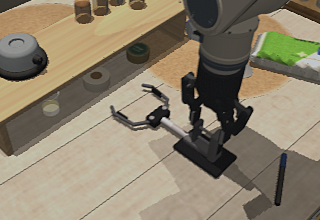

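The reacher follows upright with its jaws open (crop about (140,110)), clear of everything. I continue sideways.

```bash
python3 -m handwheel '[5.85,0.05,1.3,0.1,0, 5.85,0.05,1.5,0.1,0, 5.85,0.05,1.5,0,0, 5.85,0.05,1.5,0,0, 5.85,0.05,1.5,0,0]' 
python3 -m handwheel '[5.85,0.1,1.5,0,0, 5.85,0.1,1.5,0,0, 5.85,0.1,1.3,0,0, 5.85,0,0.9,0,0, 5.85,0,0.4,0,0]' 
python3 -m handwheel '[5.85,0,0,0,0, 5.85,0,0,0,0]' 
python3 - <<'E'
from h import *
go(.45,-.19,.05,3.7)
b=np.load("top0.npz");K,T=model("top");im,d=grab_frame("top"); np.savez("top1.npz",im=im,d=d,K=K,T=T)
cv2.imwrite("pics/t1.png",cv2.resize(np.clip(im[130:330,300:500]*1.5,0,255).astype(np.uint8),None,fx=3,fy=3,interpolation=3))
E
```

```text
time_s: 4.95
tool_pos: [0.4422, -0.1295, 0.0512]
ee_rot: [3.14, 0.1, 0.001]
wrist_force: [0.9, -0.7, -0.6]
opening: 0.0584
time_s: 5.37
tool_pos: [0.4489, -0.1857, 0.051]
ee_rot: [3.14, 0.099, 0.001]
wrist_force: [-1.4, -2.5, -0.9]
opening: 0.0587
time_s: 5.53
tool_pos: [0.4485, -0.1844, 0.0509]
ee_rot: [-3.14, -0.1, 0.0]
wrist_force: [1.8, 8.0, -1.1]
opening: 0.0586
tool x yaw 3.64 zdir [-0.  0. -1.] shift cm [0.12 0.57 0.09] turn -0.06 pos [ 0.4485 -0.1844  0.0509] op 0.0586 t 5.5333 F [ 1.8  8.  -1.1] q6 -0.48
```

View pics/t1.png

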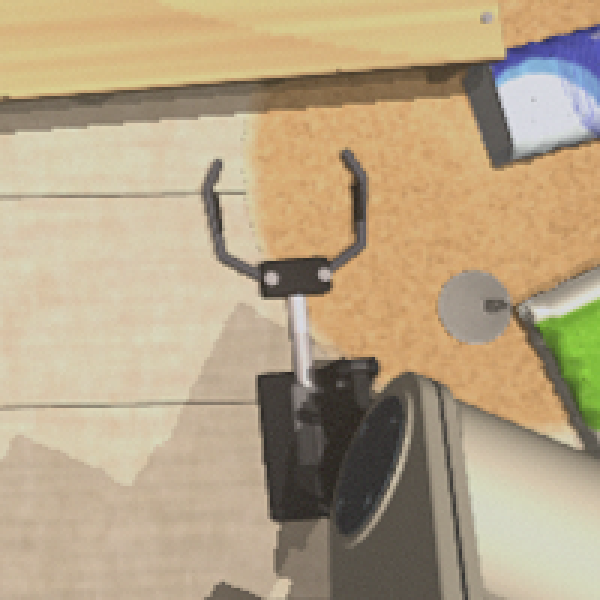

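Jaws are open and in front of the riser: tips at crop (217,162)/(345,153), pins at (272,278)/(325,274). I compute the actual shaft heading.

```bash
python3 - <<'E'
from h import *
b=np.load("top1.npz");K,T=b["K"],b["T"];Q=cloud(K,T,b["d"])
f=lambda p:np.array(p,float)/3+[300-1/3,130-1/3]
t=ray(K,T,[f((217,160)),f((345,152))],.02);print("tips",t.round(4)); m=t.mean(0)
for z in(.024,.034):
    p=ray(K,T,[f((272,278)),f((325,274))],z).mean(0); print("pins",p.round(4),np.degrees(np.arctan2(*(m-p)[1::-1])))
for q in [(272,278),(300,330)]:
    u,v=f(q).round().astype(int);print(q,Q[v,u].round(4))
s=ray(K,T,[f((296,300)),f((304,380))],.02);print("shaft",s.round(4),np.degrees(np.arctan2(*(s[0]-s[1])[1::-1])))
print("TCP->tips",np.degrees(np.arctan2(*(m[:2]-np.array([.4485,-.1844]))[::-1])),np.linalg.norm(m[:2]-np.array([.4485,-.1844])))
a=np.load("scene0.npz");im=a["im"].astype(int)
g=(im[...,1]-im[...,2]>3)&(im.max(2)<110); g[:,:322]=0;g[:,355:]=0;g[:135]=0;g[170:]=0
v,u=np.nonzero(g); k=cv2.findContours(g.astype(np.uint8),0,2)[0]; k=max(k,key=cv2.contourArea); e=cv2.fitEllipse(k); print("lid ellipse",e,len(u), ray(a["K"],a["T"],e[0],.026).round(4))
E
```

```text
tips [[ 0.6642 -0.1222  0.02  ]
 [ 0.6686 -0.2201  0.02  ]]
pins [ 0.5748 -0.1794  0.024 ] 5.1389418388742465
pins [ 0.5743 -0.1771  0.034 ] 3.6749511603107545
(272, 278) [ 0.5744 -0.1581  0.0268]
(300, 330) [ 0.5339 -0.1794  0.024 ]
shaft [[ 0.5571 -0.1776  0.02  ]
 [ 0.4977 -0.1809  0.02  ]] 3.180759246914172
TCP->tips 3.483202494981923 0.21833786959021934
lid ellipse ((338.1891784667969, 148.70135498046875), (10.985615730285645, 18.609966278076172), 85.20802307128906) 168 [[ 0.7549 -0.1698  0.026 ]]
```

```bash
python3 -m handwheel '[5.85,1,0,0,0, 5.85,1.5,0,0,0, 5.85,1.5,0,0,0, 5.85,1.5,0,0,0, 5.85,1.5,0,0,0]' 
python3 -m handwheel '[5.85,1.5,0,0,0, 5.85,1.4,0,0,0, 5.85,1,0,0,0, 5.85,0.6,0,0,0, 5.85,0.3,0,0,0]' 
python3 -m handwheel '[5.85,0,0,0,0, 5.85,0,0,0,0]' 
python3 - <<'E'
from h import *
go(.5707,-.182,.05,3.7)
for n in("scene","wrist"):
  K,T=model(n);im,d=grab_frame(n); np.savez(n+"2.npz",im=im,d=d,K=K,T=T)
  if n=="scene":im=cv2.resize(im[110:230,260:420],None,fx=4,fy=4,interpolation=3)
  cv2.imwrite(f"pics/{n}2.png",np.clip(im*1.6,0,255).astype(np.uint8))
E
```

```text
time_s: 6.0
tool_pos: [0.5191, -0.1791, 0.0508]
ee_rot: [-3.14, -0.102, 0.001]
wrist_force: [0.1, -9.2, -1.1]
opening: 0.0589
time_s: 6.42
tool_pos: [0.5671, -0.1763, 0.0507]
ee_rot: [3.14, 0.103, 0.0]
wrist_force: [-2.1, 2.0, -0.1]
opening: 0.0582
time_s: 6.58
tool_pos: [0.5662, -0.1765, 0.0507]
ee_rot: [-3.14, -0.101, 0.0]
wrist_force: [1.0, 5.1, 0.2]
opening: 0.0589
tool x yaw 3.7 zdir [-0.  0. -1.] shift cm [0.42 0.58 0.07] turn 0.0 pos [ 0.5662 -0.1765  0.0507] op 0.0589 t 6.5833 F [1.  5.1 0.2] q6 -0.39
```

View pics/scene2.png

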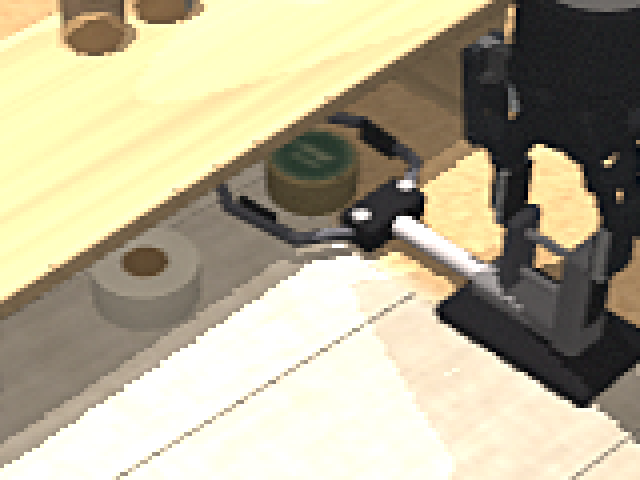

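The jaws now straddle the tin: left tip (222,190), right tip (335,120), pads (258,208)/(378,135), lid centre (312,156). I compute the offsets.

```bash
python3 - <<'E'
from h import *
b=np.load("scene2.npz");K,T=b["K"],b["T"]
f=lambda p:np.array(p,float)/4+[260-.375,110-.375]
t=ray(K,T,[f((222,190)),f((335,120)),f((258,208)),f((378,135)),f((360,215)),f((404,186))],.022); c=ray(K,T,f((312,156)),.026)[0]
print(t.round(4),"tin",c.round(4))
a=np.radians(3.7);A=np.array([[np.cos(a),np.sin(a)],[-np.sin(a),np.cos(a)]])
for p in t: print("rel tin",(A@(p-c)[:2]*1e3).round(1))
print("tcp+183",(A@(np.array([.5662,-.1765])-c[:2])*1e3).round(1))
E
```

```text
[[ 0.7714 -0.1085  0.022 ]
 [ 0.778  -0.2089  0.022 ]
 [ 0.7435 -0.1136  0.022 ]
 [ 0.7481 -0.2184  0.022 ]
 [ 0.6977 -0.1551  0.022 ]
 [ 0.7001 -0.1944  0.022 ]] tin [ 0.756 -0.169  0.026]
rel tin [19.2 59.4]
rel tin [ 19.3 -41.3]
rel tin [-8.9 56.1]
rel tin [-11.1 -48.8]
rel tin [-57.3  17.6]
rel tin [-57.4 -21.8]
tcp+183 [-189.9    4.8]
```

```bash
python3 -m handwheel '[5.85,0.3,0.3,0,0, 5.85,0.2,0.3,0,0, 5.85,0,0.1,0,0, 5.85,0,0,0,0, 5.85,0,0,0,0]' 
python3 -c "
from h import *
go(.5707,-.182,.05,3.7)"
```

```text
time_s: 7.1
tool_pos: [0.5718, -0.1837, 0.0508]
ee_rot: [-3.14, -0.101, -0.0]
wrist_force: [1.0, 6.1, -0.6]
opening: 0.0588
tool x yaw 3.67 zdir [ 0.  0. -1.] shift cm [-0.1  -0.17  0.08] turn -0.03 pos [ 0.5718 -0.1837  0.0508] op 0.0588 t 7.1 F [ 1.   6.1 -0.6] q6 -0.39
```

```bash
python3 -m handwheel '[5.5,0,0,0,0, 5.2,0,0,-0.1,0, 4.9,0,0,0,0, 4.6,0,0,-0.1,0, 4.4,0,0,0,0]' 45
python3 -m handwheel '[4.2,0,0,0,0, 4.2,0,0,0,0, 4.2,0,0,0,0, 4.2,0,0,0,0, 4.2,0,0,0,0]'
python3 - <<'E'
from h import *
go(.5707,-.182,.05,3.7)
im,d=grab_frame("scene"); cv2.imwrite("pics/s3.png",np.clip(cv2.resize(im[110:230,260:420],None,fx=3,fy=3,interpolation=3)*1.6,0,255).astype(np.uint8))
E
```

```text
time_s: 7.52
tool_pos: [0.5718, -0.1835, 0.0533]
ee_rot: [3.14, 0.101, 0.0]
wrist_force: [-2.3, 0.0, 6.3]
opening: 0.0445
time_s: 7.93
tool_pos: [0.5714, -0.1835, 0.0536]
ee_rot: [3.14, 0.102, -0.001]
wrist_force: [-4.4, 0.9, 10.3]
opening: 0.0423
tool x yaw 3.71 zdir [-0.001 -0.    -1.   ] shift cm [-0.06 -0.16  0.36] turn 0.01 pos [ 0.5714 -0.1835  0.0536] op 0.0423 t 7.9333 F [-4.4  0.9 10.3] q6 -0.39
```

View pics/s3.png

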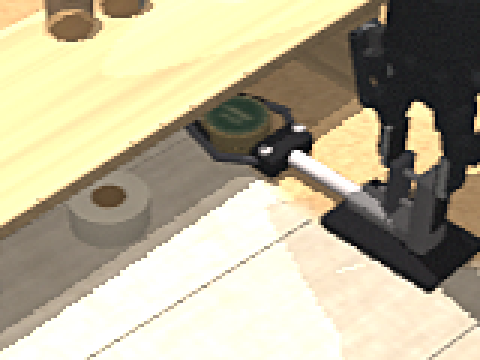

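The jaws have closed on the tin (lid at about (232,117)), with the hooks around it. I draw it out.

```bash
python3 -m handwheel '[4.2,-0.4,0,-0.2,0, 4.2,-0.9,0,-0.1,0, 4.2,-1.2,0,0,0, 4.2,-1.2,0,0,0, 4.2,-1.2,0,0,0]'
python3 -m handwheel '[4.2,-1.2,0,0,0, 4.2,-1.2,0,0,0, 4.2,-1.2,0,0,0, 4.2,-1.2,0,0,0, 4.2,-1.2,0,0,0]'
python3 -m handwheel '[4.2,-1.2,0,0,0, 4.2,-1.2,0,0,0, 4.2,-1.2,0,0,0, 4.2,-0.8,0,0,0, 4.2,-0.4,0,0,0]'
python3 -m handwheel '[4.2,0,0,0,0, 4.2,0,0,0,0]'
python3 - <<'E'
from h import *
go(.5707,-.182,.05,3.7)
im,d=grab_frame("top"); cv2.imwrite("pics/t3.png",np.clip(cv2.resize(im[130:330,300:500],None,fx=2.5,fy=2.5,interpolation=3)*1.6,0,255).astype(np.uint8))
K,T=model("top")
for z in(.026,):
  g=(im[...,1].astype(int)-im[...,2]>3)&(im.max(2)<110); g[:160]=0;g[230:]=0;g[:,:330]=0;g[:,430:]=0
  k=max(cv2.findContours(g.astype(np.uint8),0,2)[0],key=cv2.contourArea);c,r=cv2.minEnclosingCircle(k);print(c,r,cv2.contourArea(k),ray(K,T,c,z).round(4))
E
```

```text
time_s: 8.4
tool_pos: [0.5213, -0.1863, 0.0553]
ee_rot: [-3.139, -0.101, 0.002]
wrist_force: [-0.1, 0.6, -2.1]
opening: 0.0424
time_s: 8.82
tool_pos: [0.4618, -0.1905, 0.0559]
ee_rot: [3.14, 0.101, 0.0]
wrist_force: [0.7, -0.1, -2.6]
opening: 0.0423
time_s: 9.23
tool_pos: [0.4136, -0.1935, 0.0558]
ee_rot: [-3.14, -0.1, 0.001]
wrist_force: [-0.4, 0.5, -1.6]
opening: 0.0424
time_s: 9.4
tool_pos: [0.4155, -0.1938, 0.0559]
ee_rot: [3.14, 0.101, 0.001]
wrist_force: [1.1, -0.1, -2.3]
opening: 0.0425
tool x yaw 3.68 zdir [ 0.001 -0.    -1.   ] shift cm [15.57 -0.18  0.6 ] turn -0.02 pos [ 0.4155 -0.1938  0.0559] op 0.0425 t 9.4 F [ 1.1 -0.1 -2.3] q6 -0.53
(400.25, 211.25) 11.096270561218262 354.5 [[ 0.598  -0.1824  0.026 ]]
```

View pics/t3.png

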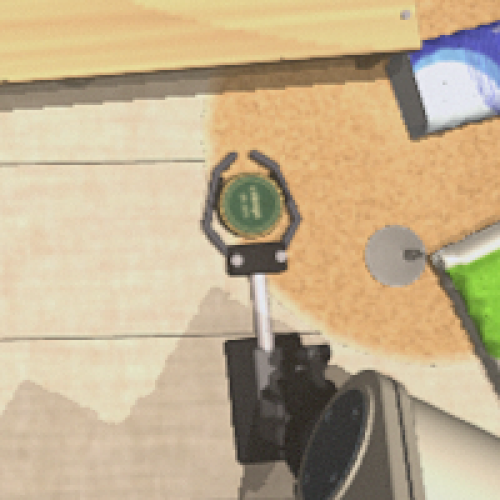

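The tin (lid at (250,205) in the crop) is at x 0.598, about 80 mm clear of the riser's front edge. I lower slightly so the foot rests flat, then release slowly.

```bash
python3 -m handwheel '[4.2,0,0,0.2,0, 4.2,0,0,0.2,0, 4.2,0,0,0,0, 4.5,0,0,0,0, 4.8,0,0,0,0]'
python3 -m handwheel '[5.1,0,0,0,0, 5.4,0,0,0,0, 5.7,0,0,0,0, 6.0,0,0,0,0, 6.4,0,0,0,0]'
python3 -m handwheel '[7.0,0,0,0,0, 7.6,0,0,0,0, 8.2,0,0,0,0, 8.5,0,0,0,0, 8.5,0,0,0,0]'
python3 -m handwheel '[8.5,0,0,0,0, 8.5,0,0,-0.5,0, 8.5,0,0,-1,0, 8.5,0,0,-1.5,0, 8.5,0,0,-2,0]'
python3 -m handwheel '[8.5,0,0,-3,0, 8.5,0,0,-3,0, 8.5,0,0,-3,0, 8.5,0,0,-1,0, 8.5,0,0,0,0]'
python3 - <<'E'
from h import *
go(.4155,-.1938,.2,3.7)
for n in("wrist","scene"):
  K,T=model(n);im,d=grab_frame(n); Q=cloud(K,T,d); np.savez(n+"4.npz",im=im,d=d,K=K,T=T)
  g=(im[...,1].astype(int)-im[...,2]>3)&(im.max(2)<120)&(d>0)&(abs(Q[...,0]-.6)<.05)&(abs(Q[...,1]+.18)<.05)
  if g.sum()>20: print(n,"tin",g.sum(),np.median(Q[g],0),np.percentile(Q[g][:,2],[5,95]))
  if n=="wrist":
    h=(Q[...,2]>.066)&(Q[...,2]<.085)&(abs(Q[...,1]+.19)<.04)&(abs(Q[...,0]-.4155)<.07); p=Q[h]
    print(h.sum(),cv2.minAreaRect(p[:,:2].astype(np.float32)),np.percentile(p[:,2],[2,98])); cv2.imwrite("pics/w4.png",im)
E
```

```text
time_s: 9.87
tool_pos: [0.416, -0.1938, 0.052]
ee_rot: [3.139, 0.102, 0.002]
wrist_force: [-0.5, -0.2, -0.2]
opening: 0.0478
time_s: 10.28
tool_pos: [0.4151, -0.1935, 0.0517]
ee_rot: [-3.14, -0.101, 0.0]
wrist_force: [-1.1, 0.4, 0.1]
opening: 0.064
time_s: 10.7
tool_pos: [0.4152, -0.1936, 0.0519]
ee_rot: [3.14, 0.101, 0.0]
wrist_force: [-0.5, -0.3, -0.1]
opening: 0.0849
time_s: 11.12
tool_pos: [0.4144, -0.1932, 0.1023]
ee_rot: [-3.139, -0.101, 0.003]
wrist_force: [-0.7, -0.3, -0.0]
opening: 0.0848
time_s: 11.53
tool_pos: [0.4169, -0.1944, 0.2052]
ee_rot: [3.137, 0.101, 0.009]
wrist_force: [0.5, -0.5, 0.0]
opening: 0.085
tool x yaw 3.7 zdir [ 0.006 -0.003 -1.   ] shift cm [-0.14 -0.07  0.52] turn -0.0 pos [ 0.4169 -0.1944  0.2052] op 0.085 t 11.5333 F [ 0.5 -0.5  0. ] q6 -0.53
wrist tin 1425 [ 0.59719913 -0.18103661  0.02635398] [0.02512613 0.02749601]
1102 ((0.4153938889503479, -0.19237583875656128), (0.061877474188804626, 0.02888502925634384), 3.279214382171631) [0.06621725 0.07866814]
scene tin 244 [ 0.59727221 -0.18188197  0.02781607] [0.0260098  0.02958173]
```

View pics/w4.png

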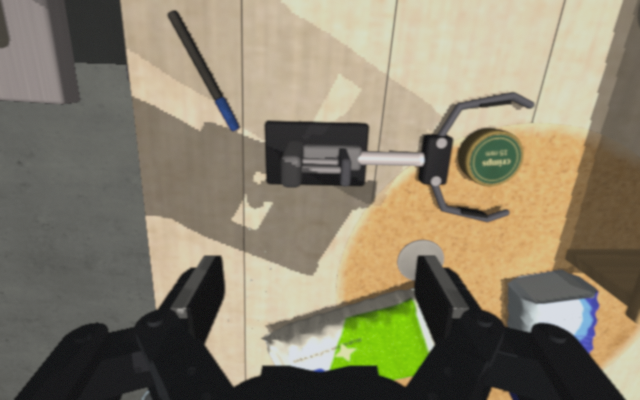

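The reacher stands on its foot with its jaws open again. The "crimps" tin at (493,157) lies flat, and the gripper is clear above. I hand the job in.

```bash
python3 -c "
from cell import *
print(sign_off())"
```

```text
the job is handed in; nothing more can be done
None
```

The job is done and handed in at about 11.6 s. I pinched the reacher lightly, slid it over, put its open jaws around the tin (right-hand place under the riser) and squeezed the trigger home. I then drew the tin out about 16 cm, let go and lifted the gripper clear.

Last checks, none of which failed:
- **Tin:** it lies flat, with its lid at z ≈ 0.026 m. Its centre is at (0.597, −0.181), in both the wrist and the scene view, so its far edge is about 80 mm in front of the riser.
- **Reacher:** it stands on its foot with the trigger sprung back (61.9 mm from grip to trigger) and the jaws open.
- **Robot:** it touches nothing, with wrist force about 0. The gripper and arm never came near the tin.
- **Other items:** I did not measure the roll and beaker again. The roll still stood in its place in the picture with the jaws closed. The beaker, farther off, was last seen in place before I put the jaws under the riser.

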